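# Pin the print bed for transport

### The arm

A 6-joint arm with a two-finger parallel gripper is mounted at the origin on the work surface. World frame = base frame: x ahead of the robot, y to its left, z up, the work surface at z = 0. Lengths are in mm, angles in degrees, forces in N, time in s.
With the tool pointing down it reaches from about 325 to 750 mm from the base axis. Payload 7.6 kg.
Tool frame: the origin (TCP) lies between the finger pads; the fingertips stand 14 mm ahead of it and the grasp point (between the pads) lies 5 mm behind it (bot.tcp_to_tips is the distance from the TCP to the fingertips, in mm); z points along the fingers, y is the line along which they close (so a half turn about z gives the same grasp; the last joint's range is limited). The gripper opens to 85 mm and grips with 20 to 120 N. Pads are 22 mm wide; open, the fingers measure 114 mm over their backs; the gripper's body (76 mm by 85 mm) begins 54 mm behind the grasp point. The pads swing forward as they close: fully open they stand 13 mm farther back than shut.
Start: joints at [-80.46, 2.991, 80.254, -0, 96.75, -4.028], TCP at [123.185, -510.362, 245.323] pointing down, gripper open.
Joint ranges: [-166.34, 166.34], [-52.06, 124.39], [6.96, 135.62], [-60.46, 240.46], [14.63, 156.25], [-167.68, 167.68]. Speed limits (degrees/s): [147.25, 147.25, 172.46, 180, 180, 180].

### API

Orientations are given as a 3x3 rotation matrix whose columns are the frame's x, y, z axes.
In Python, from workcell import bot gives the robot as it stands.
- The arm moves only by the tool play_rows, never from a script. Its argument "plan" is a list of rows, each a list of 7 numbers: the turn, a rotation vector about the tool's x, y, z in rad, then the shift along the tool's x, y, z in cm, then the closure, from -1 (fully open) to 1 (shut). In form: [[wx, wy, wz, dx, dy, dz, hand], ...]. A call has 1 to 20 rows; each row is the pose to reach, as a shift and turn from the pose commanded when the call began, along the tool's axes at that moment; what a row does not reach only later rows make up. A row lasts 1/10 s, in which the tool goes at most 50 mm and 8.59 degrees, less where a joint would pass 70% of its speed; a pose out of reach is approached as far as the arm can. A call with a gripper value outside its range is refused whole. The fingers move at their own pace and stop on an object; the grip force is fixed at half the most. Time passes only in rows, so rows that repeat a pose let the fingers close. It gives the time, the measured TCP pose, the force, the opening and the grip force at its end, in the units of the state.
- bot.state(): the state, without advancing time (a new reading comes with each control period).
- bot.grab_frame(name): name is "side" or "top"; returns a dict with "image" (384x512x3 uint8, red, green, blue), "range_z" (384x512 float32, mm along the optical axis (not along the pixel's ray), 0 where there is no reading), "camera_matrix" (3x3 intrinsics, pixels), "rvec" (rotation vector, rad) and "tvec" (3), from world to camera coordinates, as OpenCV has them. Camera axes: x right, y down, z forward; pixel columns grow to the right and rows downward; lengths in mm; the calibration is good to about 2 mm. A picture is of the moment at which its call begins.
- bot.job_done(): hands the job in; it is judged then, once.
The state is a dict: "time": time; "joint_pos": joint angles; "qvel": joint speeds; "effort": joint torques, N m; "tcp_pos": TCP position; "orientation": TCP orientation; "wrist_force": force on the tool from outside, world axes, zero at the start; "torque": the same for the moment, N m; "finger_gap": finger opening in mm; "grasp_force": force on a finger pad.
Only numpy, scipy, OpenCV 4.12 (cv2) and the standard library are available. Lean on these libraries where they do the work, as an engineer would, in place of code of your own. Each camera call takes 0.05 s, during which the arm holds its last target. There are 200 camera calls.

### The job

Lock the printer's bed before it is moved: take the one long pin from the white rack (the two others are too short) and put it down through the fork at the front of the bed unit and the bed's tongue inside it, until its flange rests on the fork. Leave it there standing upright, with the bed still in place.

Things in the scene. Friction and masses are not known exactly. Their poses are not given: they have to be found in the camera images.
- long_pin_grip (a point): Long pin, head up in the rack: steel shaft 16 mm across, 56 mm long, last 9 mm tapering to a 6 mm tip; on it a steel flange 38 mm across, 4 mm thick, then a black round knob 22 mm across, 38 mm tall, where it is gripped. About 100 g. The point is on the axis in the knob: 24 mm above the flange's underside, 18 mm below the knob's top, 80 mm above the tip. z: up along the pin.
- rack: White printed block 52 x 200 x 28 mm, fixed on the table; origin under its centre, y along its row of three sockets (within 15 degrees of world y), 70 mm apart. Three pins stand 23 mm deep in its 18 mm wide sockets, flanges clear above it: the long one in any of them, and two with the same heads but 30 mm shafts, so 26 mm lower. Lift a pin straight up 30 mm to free it.
- lock_hole (a point): Mouth centre of the hole in the top of the grey fork at the near end of the fixed printer bed unit (black bars, steel rods, glass plate), 85 mm above the table. z up, x along the rods to the bed. Two level 60 x 60 x 8 mm plates, tops at 85 and 61 mm, each with a 24 mm hole; free below. Glass at 84 mm, from 67 mm past the hole; a print on it rises to 115 mm, from 170 mm past the hole.
- tongue_hole (a point): Centre of the upper mouth of the 24 mm hole in the bed's tongue, an aluminium plate 8 mm thick and 38 mm wide between the fork's plates, 12 mm below lock_hole. The bed slides with it along x of lock_hole against 3 N of friction; it starts with the holes in line within 2 mm, so the tapered tip passes without the bed being moved first.
Things that resemble listed ones, but are neither listed nor needed, are in the scene too. What is shaped like the part that bears long_pin_grip but red or yellow is not meant.

How it is judged:
By the outcome, as a careful person would: the job done as asked, in the order asked, and still so for the second after the job is handed in, with the robot touching nothing.
It also fails if it takes over 38 s, if anything falls off the work surface, if the arm or the gripper's body presses on something with over 40 N, if the wrist force passes 120 N, or if a joint passes its speed limit or range.

## Working session

There is one attempt and no reset: what is moved stays moved. The work goes in short steps, Python scripts to look and compute and a tool call to move; the robot and the scene stay as the last step left them, time stands still between calls to the robot, and variables do not carry over. Pictures are saved under pics/ and viewed, at most 10 in all, crops included, and the job is handed in when it is done.

Besides the shell and the picture viewer there is one more tool, called after "Emit:" as name(argument=value, ...) on one line, values as JSON. play_rows: Moves the arm, as the interface text tells. Its arguments: {"type":"object","properties":{"plan":{"type":"array"}},"required":["plan"]}

```bash
mkdir -p pics; cat > h.py <<'E'
import numpy as np, cv2
from workcell import bot
def grab(n,save=None):
    f=bot.grab_frame(n)
    if save: cv2.imwrite(save,cv2.cvtColor(f["image"],cv2.COLOR_RGB2BGR))
    np.savez(f"{n}.npz",**f); return f
def load(n): return np.load(f"{n}.npz")
def cloud(f):
    K=f["camera_matrix"];R=cv2.Rodrigues(f["rvec"])[0];z=f["range_z"].astype(float)
    v,u=np.mgrid[:z.shape[0],:z.shape[1]]
    p=np.stack([(u-K[0,2])/K[0,0]*z,(v-K[1,2])/K[1,1]*z,z],-1)
    w=(p-f["tvec"].ravel())@R; w[z==0]=np.nan; return w
def ray(f,u,v,h):
    K=f["camera_matrix"];R=cv2.Rodrigues(f["rvec"])[0]
    d=R.T@np.linalg.inv(K)@np.array([u,v,1.]);c=-R.T@f["tvec"].ravel()
    return c+d*(h-c[2])/d[2]
E
python3 - <<'E'
from h import *
for n in("top","side"):
    f=grab(n,f"pics/{n}0.png"); R=cv2.Rodrigues(f["rvec"])[0]; print(n,-R.T@f["tvec"].ravel(),R[2],f["camera_matrix"][0,0])
print(bot.state())
E
```

```text
top [395.15381591 -66.64677291 901.60908258] [ 0.07067791 -0.02485804 -0.99718941] 395.4169081907081
side [-40.23638908 663.83399274 583.67680552] [ 0.4915213  -0.71573233 -0.49611898] 401.38505256765984
{'time': 0.1, 'joint_pos': array([-8.04606824e+01,  3.02542298e+00,  8.03094950e+01,  8.52532766e-04,
        9.67484007e+01, -4.02923986e+00]), 'qvel': array([-0.05527997, -0.01765326, -0.12531647, -0.03699257,  0.01926646,
       -0.05995989]), 'effort': array([ 1.30782006e-03, -3.82583034e+01, -3.60987175e+01, -5.04428942e-05,
        4.83466778e-03,  2.90683965e-05]), 'tcp_pos': array([ 123.14137967, -510.09188176,  244.51986051]), 'orientation': array([[ 9.72089500e-01,  2.34610214e-01, -2.26421845e-04],
       [ 2.34610294e-01, -9.72088446e-01,  1.43652568e-03],
       [ 1.16921537e-04, -1.44955243e-03, -9.99998943e-01]]), 'wrist_force': array([-0.89727658,  0.054629  ,  0.7740487 ]), 'torque': array([ 0.02134918, -0.02713958,  0.01086125]), 'grasp_force': 0.0, 'finger_gap': 85.36995657943025}
```

View pics/top0.png

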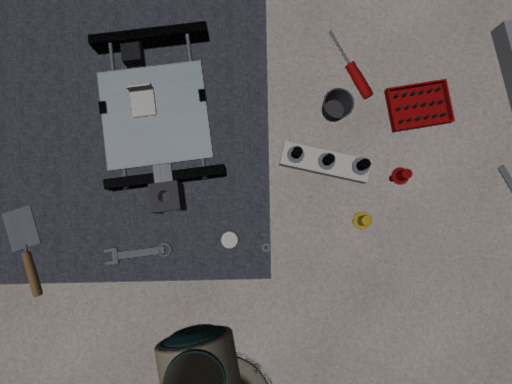

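View pics/side0.png

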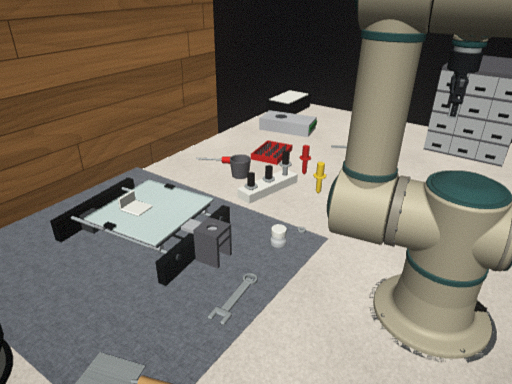

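The top view shows the rack with knobs at (296,153), (327,160) and (363,165), and the fork hole near (164,197). In the side view the tall pin is the one at (286,157), which matches the right-hand one in the top view. The red and yellow pins stand apart from the rack.

```bash
python3 - <<'E'
from h import *
f=load("top");w=cloud(f);im=f["image"].astype(int)
for (u,v) in[(296,153),(327,160),(363,165)]:
    s=np.s_[v-16:v+16,u-16:u+16]; dark=im[s].max(-1)<70; p=w[s][dark]; p=p[np.isfinite(p).all(1)]
    t=np.percentile(p[:,2],90); q=p[p[:,2]>t-5]
    (c,r)=cv2.minEnclosingCircle(q[:,:2].astype(np.float32)); print("knob",u,v,"top",t,"c",c,r,len(q),q.mean(0))
# rack white top
m=(abs(w[...,2]-28)<6)&(im.min(-1)>130); m[:,:270]=0;m[:,380:]=0;m[:130]=0;m[190:]=0
p=w[m]; print("rack",cv2.minAreaRect(p[:,:2].astype(np.float32)),len(p),p[:,2].mean())
# fork top
s=np.s_[172:222,140:190]; m=(abs(w[s][...,2]-85)<6); 
print("forktop",m.sum()); m[:8]=0
n,l,st,ce=cv2.connectedComponentsWithStats(m.astype(np.uint8)); print(st,ce)
k=1+np.argmax(st[1:,4]);p=w[s][l==k]; print(cv2.minAreaRect(p[:,:2].astype(np.float32)),p[:,2].mean())
for r in m.astype(int): print(''.join('.#'[x] for x in r))
big=cv2.resize(cv2.cvtColor(f["image"][165:225,125:205],cv2.COLOR_RGB2BGR),None,fx=8,fy=8,interpolation=cv2.INTER_NEAREST)
cv2.imwrite("pics/fork.png",cv2.convertScaleAbs(big,alpha=1.8))
# glass
g=(abs(w[...,2]-84)<5)&(im.min(-1)>110); g[:,:90]=0; g[:,220:]=0; g[175:]=0
print("glass",cv2.minAreaRect(w[g][:,:2].astype(np.float32)),w[g][:,2].mean(),g.sum())
E
```

```text
knob 296 153 top 79.028324692604 c (543.3809204101562, -166.794921875) 10.46944522857666 78 [ 543.37262632 -166.56668439   77.53824121]
knob 327 160 top 79.03463957046314 c (527.8507080078125, -234.3172149658203) 10.215350151062012 77 [ 527.90726193 -234.09427998   77.4785006 ]
knob 363 165 top 104.87173422189866 c (512.6685180664062, -302.8736877441406) 10.703301429748535 81 [ 512.10925608 -302.34140254  103.65173611]
rack ((529.0841064453125, -235.47320556640625), (200.11624145507812, 51.78398132324219), 76.92121124267578) 1251 28.926013030729106
forktop 773
[[   0    0   50   50 1727]
 [   8    8   33   33  773]] [[24.77591199 24.6462073 ]
 [23.8835705  24.17335058]]
((452.29412841796875, 111.71292877197266), (60.1077880859375, 61.00825881958008), 6.724383354187012) 85.9578959365993
..................................................
..................................................
..................................................
..................................................
..................................................
................................................
[... 1676 characters left out ...]
.........
...........#############..........................
...........#####..................................
..................................................
..................................................
..................................................
..................................................
..................................................
..................................................
..................................................
..................................................
..................................................
glass ((624.3010864257812, 132.196533203125), (209.8822784423828, 218.64361572265625), 6.7057013511657715) 84.97265338734277 9399
```

View pics/fork.png

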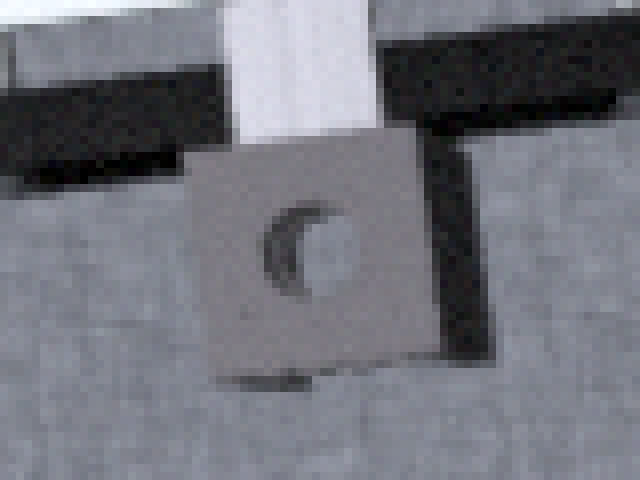

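The crop shows the fork top with its hole spanning about (158–169, 190–202) in full-image pixels, with the aluminium tongue entering from above. Next I cross-check against the side view and work out the first move.

```bash
cat >> h.py <<'E'
def plan(cmd_p,cmd_R,target,yaw_y=None):
    d=cmd_R.T@(np.array(target)-cmd_p)/10
    print("shift cm",np.round(d,2))
    if yaw_y is not None:
        a=np.degrees(np.arctan2(cmd_R[1,1],cmd_R[0,1])); t=(yaw_y-a+90)%180-90; print("wz rad",-np.radians(t), "deg",t)
E
python3 - <<'E'
from h import *
f=load("top"); print("hole ray",[ray(f,u,v,85) for u,v in [(163.4,195.75)]])
im=f["image"].astype(int)
s=load("side");w=cloud(s);ims=s["image"].astype(int)
m=ims.max(-1)<75
for name,c in (("long",(512.6,-302.8,103)),("mid",(527.9,-234.3,77))):
    q=m&(np.hypot(w[...,0]-c[0],w[...,1]-c[1])<18)&(abs(w[...,2]-c[2])<5); p=w[q]
    print(name,cv2.minEnclosingCircle(p[:,:2].astype(np.float32)),p[:,2].max(),len(p))
q=(np.hypot(w[...,0]-452,w[...,1]-112)<50)&(abs(w[...,2]-85)<3); print("fork side",cv2.minAreaRect(w[q][:,:2].astype(np.float32)),q.sum(),w[q][:,2].mean())
print(bot.tcp_to_tips)
R=bot.state()["orientation"]; plan(np.array([123.185,-510.362,245.323]),R,(512.5,-302.7,190),-12.7)
E
```

```text
hole ray [array([453.06444245, 112.67268206,  85.        ])]
long ((508.9134216308594, -302.88604736328125), 10.572422981262207) 105.56027301384148 22
mid ((525.94677734375, -232.0654754638672), 8.433191299438477) 79.56267420180527 19
fork side ((452.4759216308594, 111.39156341552734), (61.71656799316406, 62.779563903808594), 6.297343730926514) 430 85.52933623135378
14.0
shift cm [ 42.72 -11.04   5.55]
wz rad -1.1123216873750992 deg 63.73133814746336
```

Emit:
play_rows(plan=[[0,0,-1.112,42.72,-11.04,5.53,-1],[0,0,-1.112,42.72,-11.04,5.53,-1],[0,0,-1.112,42.72,-11.04,5.53,-1],[0,0,-1.112,42.72,-11.04,5.53,-1],[0,0,-1.112,42.72,-11.04,5.53,-1],[0,0,-1.112,42.72,-11.04,5.53,-1],[0,0,-1.112,42.72,-11.04,5.53,-1],[0,0,-1.112,42.72,-11.04,5.53,-1],[0,0,-1.112,42.72,-11.04,5.53,-1],[0,0,-1.112,42.72,-11.04,5.53,-1],[0,0,-1.112,42.72,-11.04,5.53,-1],[0,0,-1.112,42.72,-11.04,5.53,-1],[0,0,-1.112,42.72,-11.04,5.53,-1],[0,0,-1.112,42.72,-11.04,5.53,-1],[0,0,-1.112,42.72,-11.04,5.53,-1],[0,0,-1.112,42.72,-11.04,5.53,-1]])

```text
time: 1.7
tcp_pos: [512.3, -303.2, 190.2]
orientation: [[0.221, 0.975, 0.0], [0.975, -0.221, -0.0], [-0.0, 0.0, -1.0]]
wrist_force: [-0.3, -0.8, -0.2]
finger_gap: 85.9
grasp_force: 0.0
```

Emit:
play_rows(plan=[[0,0,0,0,0,3,-1],[0,0,0,0,0,6,-1],[0,0,0,0,0,8,-1],[0,0,0,0,0,9.5,-1],[0,0,0,0,0,10.5,-1],[0,0,0,0,0,10.5,-1],[0,0,0,0,0,10.5,-1]])

```text
time: 2.4
tcp_pos: [513.0, -303.2, 86.0]
orientation: [[0.22, 0.975, 0.001], [0.975, -0.22, -0.001], [-0.001, 0.001, -1.0]]
wrist_force: [-0.2, -0.4, -0.4]
finger_gap: 85.2
grasp_force: 0.0
```

Emit:
play_rows(plan=[[0,0,0,0,0,0,-0.5],[0,0,0,0,0,0,0],[0,0,0,0,0,0,0.3],[0,0,0,0,0,0,0.5],[0,0,0,0,0,0,0.8],[0,0,0,0,0,0,1],[0,0,0,0,0,0,1],[0,0,0,0,0,0,1],[0,0,0,0,0,0,1],[0,0,0,0,0,0,1],[0,0,0,0,0,0,1]])

```text
time: 3.5
tcp_pos: [512.8, -303.0, 85.4]
orientation: [[0.22, 0.975, 0.001], [0.975, -0.22, -0.0], [-0.0, 0.001, -1.0]]
wrist_force: [0.4, -0.8, 4.9]
finger_gap: 20.5
grasp_force: 58.6
```

Emit:
play_rows(plan=[[0,0,0,0,0,-1,1],[0,0,0,0,0,-2,1],[0,0,0,0,0,-3,1],[0,0,0,0,0,-4,1],[0,0,0,0,0,-6.5,1],[0,0,0,0,0,-9,1],[0,0,0,0,0,-11.5,1],[0,0,0,0,0,-13.5,1],[0,0,0,0,0,-13.5,1],[0,0,0,0,0,-13.5,1],[0,0,0,0,0,-13.5,1]])

```text
time: 4.6
tcp_pos: [512.0, -302.5, 218.2]
orientation: [[0.22, 0.975, -0.002], [0.975, -0.22, 0.002], [0.001, -0.003, -1.0]]
wrist_force: [-0.3, -0.3, -1.3]
finger_gap: 20.4
grasp_force: 59.2
```

```bash
python3 - <<'E'
from h import *
s=grab("side"); st=bot.state(); print(st["tcp_pos"],st["wrist_force"],st["finger_gap"])
K=s["camera_matrix"]; c=cv2.projectPoints(st["tcp_pos"].reshape(1,3)-[0,0,30],s["rvec"],s["tvec"],K,None)[0].ravel(); print(c)
u,v=c.astype(int); cr=s["image"][max(v-45,0):v+45,u-50:u+50]; print(u-50,v-45)
cv2.imwrite("pics/held.png",cv2.convertScaleAbs(cv2.resize(cv2.cvtColor(cr,cv2.COLOR_RGB2BGR),None,fx=6,fy=6,interpolation=cv2.INTER_CUBIC),alpha=1.5))
R=np.array([[.2205,.9754,0],[.9754,-.2205,0],[0,0,-1]])
plan(st["tcp_pos"],R,(452.7,112,220))
E
```

```text
[ 512.0202792  -302.49593386  218.17742675] [-0.62784013  0.93810919 -1.41827346] 20.334029751179983
[286.77450263 124.47045519]
236 79
shift cm [ 39.12 -14.93  -0.18]
```

View pics/held.png

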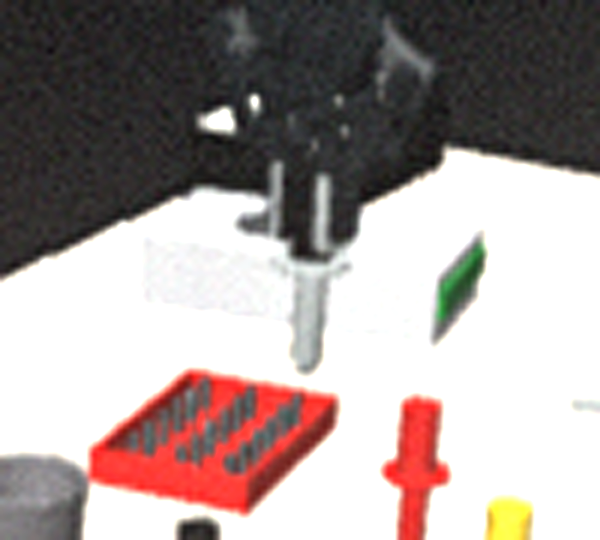

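The crop shows the long pin held upright below the gripper, flange near (310,265) and tip at (308,365) in the crop. Moving over the fork.

Emit:
play_rows(plan=[[0,0,0,3,-1.15,0,1],[0,0,0,7,-2.68,0,1],[0,0,0,11,-4.21,0,1],[0,0,0,15,-5.74,0,1],[0,0,0,19,-7.27,0,1],[0,0,0,23,-8.8,0,1],[0,0,0,27,-10.34,0,1],[0,0,0,31,-11.87,0,1],[0,0,0,34.5,-13.2,0,1],[0,0,0,37,-14.16,0.5,1],[0,0,0,38.5,-14.74,1,1],[0,0,0,39.13,-14.98,2,1],[0,0,0,39.13,-14.98,3,1],[0,0,0,39.13,-14.98,3.5,1],[0,0,0,39.13,-14.98,3.5,1],[0,0,0,39.13,-14.98,3.5,1],[0,0,0,39.13,-14.98,3.5,1]])

```text
time: 6.35
tcp_pos: [452.9, 111.4, 185.4]
orientation: [[0.221, 0.975, 0.001], [0.975, -0.221, -0.0], [0.0, 0.001, -1.0]]
wrist_force: [-0.1, 0.9, -1.5]
finger_gap: 20.2
grasp_force: 59.2
```

```bash
python3 - <<'E'
from h import *
s=grab("side"); st=bot.state(); print(st["time"],st["tcp_pos"],st["wrist_force"],st["finger_gap"]); print(st["orientation"].round(4))
cr=s["image"][180:280,150:270]
cv2.imwrite("pics/over.png",cv2.convertScaleAbs(cv2.resize(cv2.cvtColor(cr,cv2.COLOR_RGB2BGR),None,fx=6,fy=6,interpolation=cv2.INTER_CUBIC),alpha=1.5))
t=st["tcp_pos"]
for h in(80,24): print("expected",h,cv2.projectPoints((t-[0,0,h]).reshape(1,3),s["rvec"],s["tvec"],s["camera_matrix"],None)[0].ravel())
w=cloud(s); q=(np.hypot(w[...,0]-t[0],w[...,1]-t[1])<15)&(w[...,2]>t[2]-85)&(w[...,2]<t[2]-35); p=w[q]
for z in range(100,160,6):
    k=p[abs(p[:,2]-z)<4]
    if len(k)>2: print(z,len(k),k.mean(0).round(1))
g=grab("top"); wt=cloud(g); q=(np.hypot(wt[...,0]-452.5,wt[...,1]-112)<25)&(wt[...,2]>95)&(wt[...,2]<165); print("top vis",q.sum())
E
```

```text
6.4 [452.92465262 111.51241521 185.48163422] [-0.27989964 -0.40573297 -0.50951504] 20.425531952172822
[[ 2.208e-01  9.753e-01  9.000e-04]
 [ 9.753e-01 -2.208e-01  0.000e+00]
 [ 2.000e-04  9.000e-04 -1.000e+00]]
expected 80 [211.16179264 218.80277516]
expected 24 [209.93137751 196.51944636]
106 4 [449.5 110.9 108.5]
112 10 [448.4 113.  112.3]
118 26 [449.1 114.  118.2]
124 24 [449.4 114.  124.2]
130 29 [448.3 113.3 130.1]
136 22 [449.  114.4 135.6]
142 20 [447.9 114.6 142.2]
148 18 [448.2 114.6 147.4]
top vis 18
```

View pics/over.png

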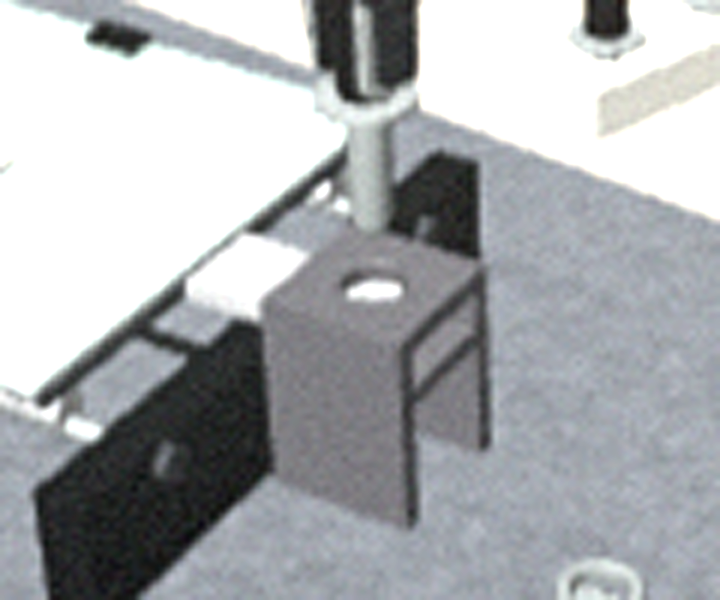

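The tip appears at crop (373,232), straight above the hole at (373,287). It agrees with the projected tip to about 1 px, so I'm descending.

Emit:
play_rows(plan=[[0,0,0,0.05,0,0.8,1],[0,0,0,0.05,0,1.6,1],[0,0,0,0.05,0,2.2,1],[0,0,0,0.05,0,2.8,1],[0,0,0,0.05,0,3.4,1],[0,0,0,0.05,0,4,1],[0,0,0,0.05,0,4,1]])

```text
time: 7.15
tcp_pos: [452.2, 112.3, 143.9]
orientation: [[0.22, 0.975, -0.002], [0.975, -0.22, -0.0], [-0.001, -0.002, -1.0]]
wrist_force: [-0.1, 0.4, -1.0]
finger_gap: 20.6
grasp_force: 59.2
```

Emit:
play_rows(plan=[[0,0,0,0,0,0.6,1],[0,0,0,0,0,1.2,1],[0,0,0,0,0,1.8,1],[0,0,0,0,0,2.4,1],[0,0,0,0,0,2.9,1],[0,0,0,0,0,3.3,1],[0,0,0,0,0,3.3,1],[0,0,0,0,0,3.3,1]])

```text
time: 7.95
tcp_pos: [452.8, 112.4, 112.1]
orientation: [[0.22, 0.975, 0.0], [0.975, -0.22, -0.0], [-0.0, 0.0, -1.0]]
wrist_force: [-0.1, 0.4, -1.8]
finger_gap: 20.6
grasp_force: 59.2
```

Emit:
play_rows(plan=[[0,0,0,0,0,0.1,1],[0,0,0,0,0,0.2,1],[0,0,0,0,0,0.25,1],[0,0,0,0,0,0.25,1],[0,0,0,0,0,0.25,1]])

```text
time: 8.45
tcp_pos: [452.8, 112.4, 109.6]
orientation: [[0.22, 0.975, 0.0], [0.975, -0.22, -0.0], [-0.0, 0.0, -1.0]]
wrist_force: [0.6, -0.5, 0.1]
finger_gap: 20.4
grasp_force: 59.5
```

```bash
python3 - <<'E'
from h import *
s=grab("side"); st=bot.state(); print(st["time"],st["tcp_pos"],st["wrist_force"])
cr=s["image"][180:280,150:270]
cv2.imwrite("pics/in.png",cv2.convertScaleAbs(cv2.resize(cv2.cvtColor(cr,cv2.COLOR_RGB2BGR),None,fx=6,fy=6,interpolation=cv2.INTER_CUBIC),alpha=1.5))
E
```

```text
8.5 [452.77553972 112.33695834 109.5932098 ] [ 0.11701524  0.72880745 -0.95083424]
```

View pics/in.png

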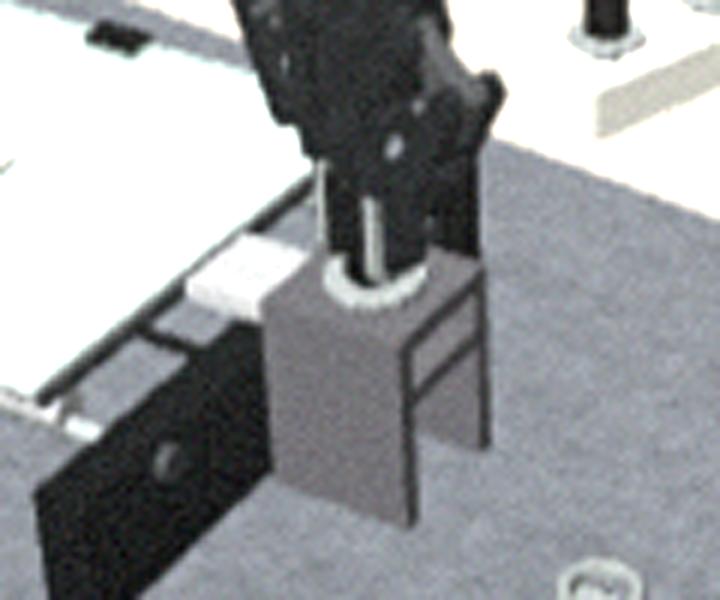

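The flange, at crop (375,285), is on or just above the fork. I'll lower by 0.5 mm steps until it makes contact.

Emit:
play_rows(plan=[[0,0,0,0,0,0.05,1],[0,0,0,0,0,0.1,1],[0,0,0,0,0,0.1,1]])

```text
time: 8.8
tcp_pos: [452.9, 112.3, 109.5]
orientation: [[0.22, 0.975, 0.001], [0.975, -0.22, -0.0], [0.0, 0.001, -1.0]]
wrist_force: [-3.6, -0.7, 7.1]
finger_gap: 20.2
grasp_force: 60.2
```

Contact at about 7 N. Opening the gripper.

Emit:
play_rows(plan=[[0,0,0,0,0,0,0.4],[0,0,0,0,0,0,0.2],[0,0,0,0,0,0,0],[0,0,0,0,0,0,-0.3],[0,0,0,0,0,0,-0.6],[0,0,0,0,0,0,-1],[0,0,0,0,0,0,-1],[0,0,0,0,0,0,-1],[0,0,0,0,0,0,-1],[0,0,0,0,0,0,-1]])

```text
time: 9.8
tcp_pos: [452.7, 112.3, 108.5]
orientation: [[0.22, 0.975, 0.0], [0.975, -0.22, -0.0], [-0.0, 0.0, -1.0]]
wrist_force: [0.5, 0.1, -0.1]
finger_gap: 85.3
grasp_force: 0.0
```

Emit:
play_rows(plan=[[0,0,0,0,0,-1,-1],[0,0,0,0,0,-3,-1],[0,0,0,0,0,-6,-1],[0,0,0,0,0,-9,-1],[0,0,0,0,0,-12,-1],[0,0,0,0,0,-14,-1],[0,0,0,0,0,-14,-1],[0,0,0,0,0,-14,-1]])

```text
time: 10.6
tcp_pos: [452.7, 112.3, 248.6]
orientation: [[0.22, 0.975, 0.001], [0.975, -0.22, -0.0], [0.0, 0.001, -1.0]]
wrist_force: [0.2, -1.4, -0.9]
finger_gap: 85.6
grasp_force: 0.0
```

```bash
python3 - <<'E'
from h import *
s=grab("side"); st=bot.state(); print(st["time"],st["tcp_pos"],st["wrist_force"],st["finger_gap"])
cr=s["image"][180:280,150:270]
cv2.imwrite("pics/done.png",cv2.convertScaleAbs(cv2.resize(cv2.cvtColor(cr,cv2.COLOR_RGB2BGR),None,fx=6,fy=6,interpolation=cv2.INTER_CUBIC),alpha=1.5))
w=cloud(s); p=w[(np.hypot(w[...,0]-452.7,w[...,1]-112)<16)&(w[...,2]>95)&(w[...,2]<140)]; print("knob top",p[:,2].max(),len(p)); 
for z in (100,112,122): print(z,p[abs(p[:,2]-z)<5].mean(0).round(1))
E
```

```text
10.65 [452.37344484 112.29576129 247.63669002] [-0.45900441  0.50434919 -0.66920076] 85.42002198175598
knob top 129.65758506325207 164
100 [446.9 117.3 100.1]
112 [446.8 117.  111.8]
122 [447.4 114.9 122.7]
```

View pics/done.png

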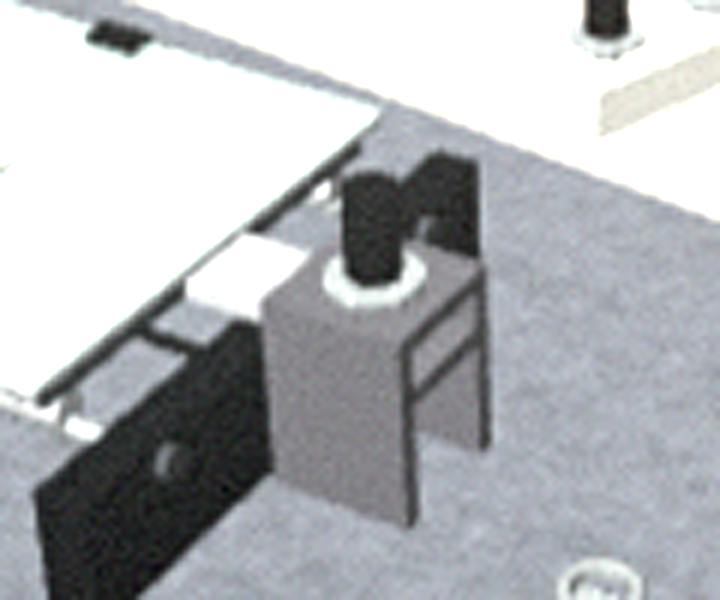

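The pin stands upright with its flange flat on the fork (crop (375,280)). The knob top measures about 128–129 mm against 127 mm expected, and the bed has not moved. Handing in.

```bash
python3 -c "
from workcell import bot
print(bot.job_done())"
```

```text
the job is handed in; nothing more can be done
None
```

The long pin stands upright through the fork and tongue with its flange resting on the fork, the bed is still in place, the gripper is clear, and I handed the job in at about 10.7 s of the 38 s allowed; the hand-in gave no verdict.

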